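# Move the stirred sample bottles into the carrier in their order

### The job

The four sample bottles on the magnetic stirrer are done: move them into the empty bottle carrier, one to each compartment, keeping the left-to-right order in which they stand on the stirrer (left as the robot sees it: the leftmost bottle goes in the leftmost compartment, and so on). Keep each bottle upright, lower it gently to the floor of its compartment rather than dropping it, and leave all four standing there.

Things in the scene. Friction and masses are not known exactly. Their poses are not given: they have to be found in the camera images.
- mid_A (a point): the round amber-glass bottle, narrow-necked with a small black cap: body 44 mm across and straight-sided up to 62 mm above its base, sloping shoulder, cap 27 mm across, 92 mm tall over all, about 0.16 kg. The point is on its axis, half-way up (46 mm above its base); z points to the cap. The mass varies by a quarter between runs.
- mid_B (a point): the squat white plastic jar with a lid as wide as itself: 46 mm across (lid 47 mm, the top 17 mm), 78 mm tall, about 0.11 kg. The point is on its axis, half-way up (39 mm above its base); z points to the cap. The mass varies by a quarter between runs.
- mid_C (a point): the square white plastic bottle with a small round cap: body 42 by 42 mm and straight-sided up to 60 mm above its base, cap 31 mm across, 86 mm tall over all, about 0.11 kg; its x and y axes are square to its flat sides. The point is on its axis, half-way up (43 mm above its base); z points to the cap. The mass varies by a quarter between runs.
- mid_D (a point): the tall slim aluminium bottle with a small black cap: body 34 mm across and straight-sided up to 74 mm above its base, cap 23 mm across, 98 mm tall over all, about 0.09 kg. The point is on its axis, half-way up (49 mm above its base); z points to the cap. The mass varies by a quarter between runs.
- plate_A: round grey station plate on the stirrer, 76 mm across, 3 mm thick, fixed: the one on which bottle A stands at the start, and so the mark of that bottle's place in the row (the four plates look alike). Origin at the centre of its underside; its top is 3 mm higher.
- plate_B: round grey station plate on the stirrer, 76 mm across, 3 mm thick, fixed: the one on which bottle B stands at the start, and so the mark of that bottle's place in the row (the four plates look alike). Origin at the centre of its underside; its top is 3 mm higher.
- plate_C: round grey station plate on the stirrer, 76 mm across, 3 mm thick, fixed: the one on which bottle C stands at the start, and so the mark of that bottle's place in the row (the four plates look alike). Origin at the centre of its underside; its top is 3 mm higher.
- plate_D: round grey station plate on the stirrer, 76 mm across, 3 mm thick, fixed: the one on which bottle D stands at the start, and so the mark of that bottle's place in the row (the four plates look alike). Origin at the centre of its underside; its top is 3 mm higher.
- stirrer: four-place magnetic stirrer, long, low, off-white, 130 x 379 mm, 62 mm high, fixed, four knobs facing the robot. Origin: centre of its underside; y along it to the robot's left, x away from the robot, z up. Stations in a row on top at y = +127.5, +42.5, -42.5, -127.5 mm; bottles stand within 10 mm of these, their bases 65 mm above the bench. Stands in front of or behind the carrier.
- carrier: steel bottle carrier, open tray 76 x 308 mm, fixed, four compartments in a row, empty, a wire bail 58 mm high at each end. Origin: centre of its underside; axes as the stirrer's. Compartment centres y = +114, +38, -38, -114 mm, x = 0; inside 68 (x) by 72 mm (y), floor 4 mm and wall tops 18 mm above the bench. Grip bottles half-way up or a little higher: the fingers then clear the walls.
Not all that is in view belongs to the job. What is shaped like the part that bears mid_A but blue or purple is not meant. What is shaped like the part that bears mid_D but blue is not meant.

How it is judged:
At the end, for the whole second after the job is handed in: Each bottle stands in the compartment with the same place, left to right, as its station on the stirrer at the start (marked by its plate): axis within 18 mm of the compartment centre along and across, base on its floor (within 6 mm), upright within 7 degrees, at rest (((y of plate_A in the frame of stirrer between 0.0975 and 0.1575 m and y of mid_A in the frame of carrier between 0.096 and 0.132 m) or (y of plate_A in the frame of stirrer between 0.0125 and 0.0725 m and y of mid_A in the frame of carrier between 0.02 and 0.056 m) or (y of plate_A in the frame of stirrer between -0.0725 and -0.0125 m and y of mid_A in the frame of carrier between -0.056 and -0.02 m) or (y of plate_A in the frame of stirrer between -0.1575 and -0.0975 m and y of mid_A in the frame of carrier between -0.132 and -0.096 m)) and x of mid_A in the frame of carrier between -0.018 and 0.018 m and z of mid_A in the frame of carrier between 0.044 and 0.056 m and angle between each of mid_A, mid_B, mid_C, mid_D's own z axis and vertical below 0.12 rad and linear speed of each of bottle_A, bottle_B, bottle_C, bottle_D below 0.03 m/s and angular speed of each of bottle_A, bottle_B, bottle_C, bottle_D below 0.3 rad/s and ((y of plate_B in the frame of stirrer between 0.0975 and 0.1575 m and y of mid_B in the frame of carrier between 0.096 and 0.132 m) or (y of plate_B in the frame of stirrer between 0.0125 and 0.0725 m and y of mid_B in the frame of carrier between 0.02 and 0.056 m) or (y of plate_B in the frame of stirrer between -0.0725 and -0.0125 m and y of mid_B in the frame of carrier between -0.056 and -0.02 m) or (y of plate_B in the frame of stirrer between -0.1575 and -0.0975 m and y of mid_B in the frame of carrier between -0.132 and -0.096 m)) and x of mid_B in the frame of carrier between -0.018 and 0.018 m and z of mid_B in the frame of carrier between 0.037 and 0.049 m and ((y of plate_C in the frame of stirrer between 0.0975 and 0.1575 m and y of mid_C in the frame of carrier between 0.096 and 0.132 m) or (y of plate_C in the frame of stirrer between 0.0125 and 0.0725 m and y of mid_C in the frame of carrier between 0.02 and 0.056 m) or (y of plate_C in the frame of stirrer between -0.0725 and -0.0125 m and y of mid_C in the frame of carrier between -0.056 and -0.02 m) or (y of plate_C in the frame of stirrer between -0.1575 and -0.0975 m and y of mid_C in the frame of carrier between -0.132 and -0.096 m)) and x of mid_C in the frame of carrier between -0.018 and 0.018 m and z of mid_C in the frame of carrier between 0.041 and 0.053 m and ((y of plate_D in the frame of stirrer between 0.0975 and 0.1575 m and y of mid_D in the frame of carrier between 0.096 and 0.132 m) or (y of plate_D in the frame of stirrer between 0.0125 and 0.0725 m and y of mid_D in the frame of carrier between 0.02 and 0.056 m) or (y of plate_D in the frame of stirrer between -0.0725 and -0.0125 m and y of mid_D in the frame of carrier between -0.056 and -0.02 m) or (y of plate_D in the frame of stirrer between -0.1575 and -0.0975 m and y of mid_D in the frame of carrier between -0.132 and -0.096 m)) and x of mid_D in the frame of carrier between -0.018 and 0.018 m and z of mid_D in the frame of carrier between 0.047 and 0.059 m); the robot touches nothing.
It fails at once if a bottle is tipped over (more than 35 degrees from upright) (angle between any of mid_A, mid_B, mid_C, mid_D's own z axis and vertical above 0.61 rad).
It fails at once if a bottle is dropped into the carrier (moving faster than 0.6 m/s within 30 mm of standing in it) ((linear speed of bottle_A above 0.6 m/s and z of mid_A in the frame of carrier below 0.08 m and x of mid_A in the frame of carrier between -0.06 and 0.06 m and y of mid_A in the frame of carrier between -0.175 and 0.175 m) or (linear speed of bottle_B above 0.6 m/s and z of mid_B in the frame of carrier below 0.073 m and x of mid_B in the frame of carrier between -0.06 and 0.06 m and y of mid_B in the frame of carrier between -0.175 and 0.175 m) or (linear speed of bottle_C above 0.6 m/s and z of mid_C in the frame of carrier below 0.077 m and x of mid_C in the frame of carrier between -0.06 and 0.06 m and y of mid_C in the frame of carrier between -0.175 and 0.175 m) or (linear speed of bottle_D above 0.6 m/s and z of mid_D in the frame of carrier below 0.083 m and x of mid_D in the frame of carrier between -0.06 and 0.06 m and y of mid_D in the frame of carrier between -0.175 and 0.175 m)).
It also fails if it takes over 104 s, if anything falls off the work surface, if the arm or the gripper's body presses on something with over 40 N, if the wrist force passes 120 N, or if a joint passes its speed limit or range.

### The arm

A 6-joint arm with a two-finger parallel gripper is mounted at the origin on the work surface. World frame = base frame: x ahead of the robot, y to its left, z up, the work surface at z = 0. Lengths are in m, angles in rad, forces in N, time in s.
With the tool pointing down it reaches from about 0.325 to 1 m from the base axis. Payload 5.1 kg.
Tool frame: the origin (TCP) lies midway between the tips of the shut fingers; the grasp point (between the pads) lies 19 mm behind it; z points along the fingers, y is the line along which they close (so a half turn about z gives the same grasp; the last joint's range is limited). The gripper opens to 85 mm and grips with 20 to 120 N. Pads are 22 mm wide; open, the fingers measure 114 mm over their backs; the gripper's body (76 mm by 85 mm) begins 54 mm behind the grasp point. The pads swing forward as they close: fully open they stand 13 mm farther back than shut.
Start: joints at [1.119, 0.124, 1.65, -0, 1.367, -0.083], TCP at [0.234, 0.606, 0.231] pointing down, gripper open.
Joint ranges: [-2.61, 2.61], [-1.02, 2.33], [0.03, 2.71], [-1.35, 4.49], [0.32, 2.68], [-2.91, 2.91]. Speed limits (rad/s): [2.57, 2.57, 3.14, 3.14, 3.14, 3.14].

### API

Orientations are given as a unit quaternion [w, x, y, z].
In Python, from cell import r gives the robot as it stands.
- The arm moves only by the shell command python3 -m handwheel 'ROWS'. ROWS is JSON, a list of rows, each a list of 3 entries, a list of its own where there are three numbers: the closure, from -1 (fully open) to 1 (shut), then the shift along the tool's x, y, z in m, then the turn, a rotation vector about the tool's x, y, z in degrees. In form: [[fingers, [tx, ty, tz], [rx, ry, rz]], ...]. A call has 1 to 12 rows; each row is the pose to reach, as a shift and turn from the pose commanded when the call began, along the tool's axes at that moment; what a row does not reach only later rows make up. A row lasts 1/10 s, in which the tool goes at most 50 mm and 8.59 degrees, less where a joint would pass 70% of its speed; a pose out of reach is approached as far as the arm can. A call with a gripper value outside its range is refused whole. The fingers move at their own pace and stop on an object; the grip force is fixed at half the most. Time passes only in rows, so rows that repeat a pose let the fingers close. It gives the time, the measured TCP pose, the force, the opening and the grip force at its end, in the units of the state.
- r.sense(): the state, without advancing time (a new reading comes with each control period).
- r.snapshot(name): name is "side" or "top" or "wrist"; returns (picture, depth): 384x512x3 uint8, blue, green, red; 384x512 float32, m along the optical axis (not along the pixel's ray), 0 where there is no reading.
- r.camera_params(name): a dict with "K" (3x3 intrinsics, pixels), "k1" (the pictures are not rectified: a ray, as slopes to the right and down, at radius r is drawn at 1 + k1 r^2 times it, then the intrinsics apply), "R" (3x3) and "t" (3): a world point X has camera coordinates R X + t. Camera axes: x right, y down, z forward; pixel columns grow to the right and rows downward; lengths in m; the calibration is good to about 2 mm. A picture is of the moment at which its call begins: read the wrist's pose just before it. camera_params takes no time and is no camera call; for the wrist camera it gives the pose at the moment of the call.
- r.close_job(): hands the job in; it is judged then, once.
The state is a dict: "clock": time; "joint_pos": joint angles; "qd": joint speeds; "effort": joint torques, N m; "tool_pos": TCP position; "tool_rot": TCP orientation; "force": force on the tool from outside, world axes, zero at the start; "ft_torque": the same for the moment, N m; "finger_gap": opening from 0.0 (shut) to 1.0 (fully open); "gripper_force": force on a finger pad.
Only numpy, scipy, OpenCV 4.12 (cv2) and the standard library are available. Lean on these libraries where they do the work, as an engineer would, in place of code of your own. Each camera call takes 0.05 s, during which the arm holds its last target. There are 200 camera calls.

## Working session

There is one attempt and no reset: what is moved stays moved. The work goes in short steps, Python scripts to look and compute and a shell command to move; the robot and the scene stay as the last step left them, time stands still between calls to the robot, and variables do not carry over. Pictures are saved under pics/ and viewed, at most 14 in all, crops included, and the job is handed in when it is done.

```bash
ls; mkdir -p pics; python3 - <<'E'
from cell import r
import cv2,numpy as np
print(r.sense())
for n in("top","side"):
    p,d=r.snapshot(n); cv2.imwrite(f"pics/{n}0.png",p); np.savez(f"pics/{n}0.npz",p=p,d=d)
    print(n,r.camera_params(n))
E
```

```text
pics
{'clock': 0.0, 'joint_pos': array([ 1.11938515e+00,  1.24538502e-01,  1.65168896e+00,  2.15613446e-05,
        1.36747447e+00, -8.26401331e-02]), 'qd': array([ 0.00072901,  0.0005597 ,  0.0006289 ,  0.00093827,  0.0008389 ,
       -0.00029265]), 'effort': array([ 6.20137835e-04, -4.23619187e+01, -3.65450513e+01,  1.36110962e-04,
        7.05183658e-03,  5.98907548e-06]), 'tool_pos': array([0.23408415, 0.60573279, 0.23002255]), 'tool_rot': array([-2.88462811e-04,  1.83344553e-01,  9.83048149e-01, -1.01447608e-03]), 'force': array([-0.24476591, -0.35538188, -0.17599311]), 'ft_torque': array([-0.00192995,  0.04709003, -0.02764431]), 'gripper_force': 0.0, 'finger_gap': 0.9968241735526654}
top {'K': array([[440.08351231,   0.        , 254.23036427],
       [  0.        , 440.08351231, 192.86086332],
       [  0.        ,   0.        ,   1.        ]]), 'k1': 0.020817503818380056, 'R': array([[-0.02872285, -0.99947495,  0.01499375],
       [-0.99841878,  0.02796093, -0.04876604],
       [ 0.04832119, -0.01637074, -0.99869768]]), 't': array([0.04798416, 0.48209778, 0.96503417])}
side {'K': array([[424.68859104,   0.        , 254.88456483],
       [  0.        , 424.68859104, 193.26013885],
       [  0.        ,   0.        ,   1.        ]]), 'k1': -0.16096184253296758, 'R': array([[-0.98883733, -0.14882654,  0.00716914],
       [-0.09783418,  0.61223757, -0.78459775],
       [ 0.11237975, -0.77654093, -0.61996369]]), 't': array([0.50983144, 0.09728969, 0.97156937])}
```

View pics/top0.png

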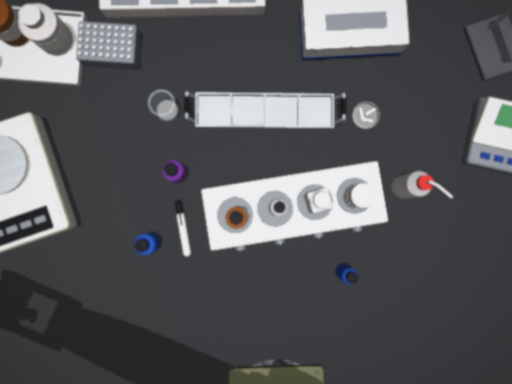

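View pics/side0.png

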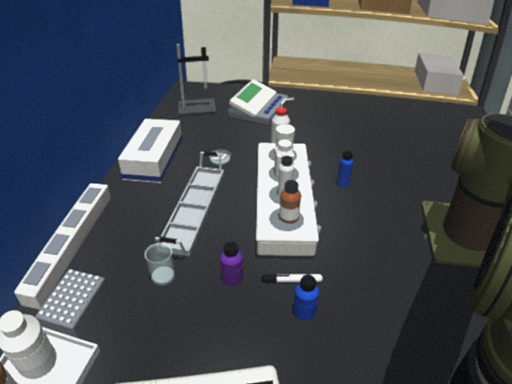

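The top view shows the stirrer (205–385, 165–245) with, from left, amber A (237,217), aluminium D (279,208), square C (321,200) and jar B (360,195). The carrier is at (190–340, 92–128), and the blue and purple bottles stand apart from both.

```bash
cat > h.py <<'E'
import cv2,numpy as np
from cell import r
def norm(uv,c):
    D=np.array([c["k1"],0,0,0,0.]); return cv2.undistortPoints(np.float64(uv).reshape(-1,1,2),c["K"],D).reshape(-1,2)
def plane(uv,c,z):
    n=norm(uv,c); d=np.c_[n,np.ones(len(n))]@c["R"]; o=-c["R"].T@c["t"]
    return o+d*((z-o[2])/d[:,2])[:,None]
def cloud(d,c):
    v,u=np.mgrid[:384,:512]; n=norm(np.c_[u.ravel(),v.ravel()],c)
    P=(np.c_[n,np.ones(len(n))]*d.reshape(-1,1)-c["t"])@c["R"]; P[d.ravel()==0]=np.nan
    return P.reshape(384,512,3)
E
python3 - <<'E'
from h import *
f=np.load("pics/top0.npz");p,d=f["p"],f["d"];c=r.camera_params("top");P=cloud(d,c);Z=P[...,2]
g=p.min(2)
print("bench z",np.nanmedian(Z[300:340,150:220]))
def rect(m,z,name):
    cs,_=cv2.findContours(m.astype(np.uint8),cv2.RETR_EXTERNAL,cv2.CHAIN_APPROX_NONE)
    k=max(cs,key=cv2.contourArea);X=plane(k.reshape(-1,2),c,z)
    q=cv2.minAreaRect(np.float32(X[:,:2]*1000)); print(name,q,"pxbox",cv2.boundingRect(k))
m=np.zeros((384,512),bool);m[150:262,195:395]=1
rect(m&(g>140),.062,"stirrer col"); rect(m&(Z>.045)&(Z<.075)|m&(Z>.075),.062,"stirrer depth")
m[:]=0;m[85:135,180:350]=1
rect(m&(g>110),.018,"carrier col")
m=(Z>.005)&(Z<.03)&m; print("carrier depth mean",np.nanmedian(Z[m]))
for n,(u,v),h in(("A",(237,217),.157),("D",(279,208),.163),("C",(321,200),.151),("B",(360,195),.143)):
    w=np.zeros((384,512),bool);w[v-20:v+20,u-20:u+20]=1
    t=w&(abs(Z-h)<.006); vv,uu=np.nonzero(t)
    print(n,t.sum(),"zmax",np.nanmax(Z[w]).round(3),"depth",P[t].mean(0).round(4),"ray",plane([[uu.mean(),vv.mean()]],c,h).round(4),"px",uu.mean().round(1),vv.mean().round(1), "ext",np.ptp(P[t][:,:2],axis=0).round(3))
E
```

```text
bench z -0.000498709503964752
stirrer col ((448.85113525390625, -48.97344970703125), (139.0520782470703, 379.10784912109375), 7.603339195251465) pxbox (201, 161, 187, 89)
stirrer depth ((453.60595703125, -48.69744873046875), (129.29013061523438, 376.4573974609375), 7.5602498054504395) pxbox (202, 161, 186, 89)
carrier col ((667.8904418945312, 6.8923492431640625), (311.6828308105469, 78.58082580566406), 88.49358367919922) pxbox (194, 92, 141, 36)
carrier depth mean 0.014015601392758724
A 163 zmax 0.16 depth [0.4319 0.0719 0.1563] ray [[0.4319 0.0718 0.157 ]] px 236.2 216.9 ext [0.026 0.026]
D 121 zmax 0.165 depth [ 0.4491 -0.0099  0.1622] ray [[ 0.4491 -0.0099  0.163 ]] px 279.5 206.5 ext [0.024 0.024]
C 206 zmax 0.154 depth [ 0.4612 -0.092   0.1502] ray [[ 0.4612 -0.0919  0.151 ]] px 321.9 199.0 ext [0.031 0.031]
B 477 zmax 0.147 depth [ 0.4672 -0.1729  0.1419] ray [[ 0.4671 -0.1726  0.143 ]] px 363.0 194.9 ext [0.047 0.047]
```

```bash
python3 - <<'E'
import cv2
p=cv2.imread("pics/top0.png")[80:260,180:400]
cv2.imwrite("pics/crop1.png",cv2.resize(p,None,fx=3.3,fy=3.3,interpolation=cv2.INTER_CUBIC))
E
```

```text
(no output)
```

View pics/crop1.png

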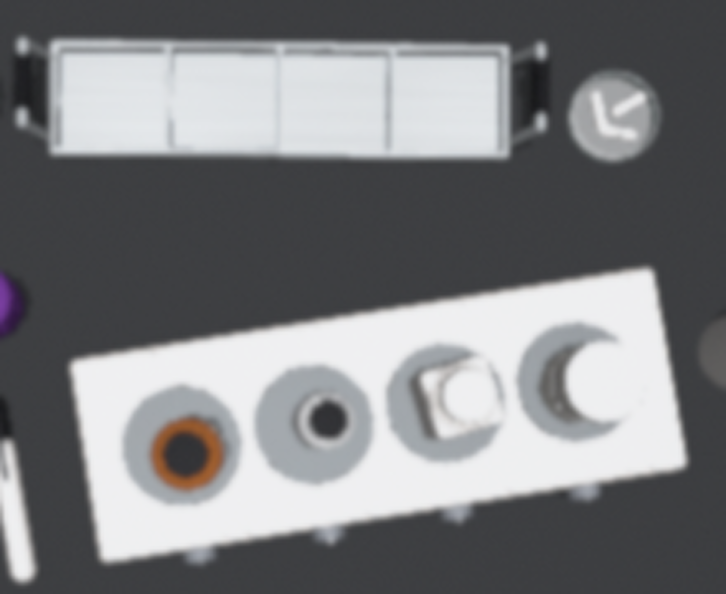

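Row order from the left is A, D, C, B. The fits match the given sizes, and the bottles lie within 10 mm of their stations. Next I'll work out C's yaw and the first move.

```bash
cat >> h.py <<'E'
from scipy.spatial.transform import Rotation as Ro
B={"A":(.4319,.0719),"D":(.4491,-.0099),"C":(.4612,-.092),"B":(.467,-.1728)}
CAR=np.array([.668,.0069]); CY=np.radians(-1.51)
def comp(i,car=CAR,cy=CY):
    return car+np.array([-np.sin(cy),np.cos(cy)])*[.114,.038,-.038,-.114][i]
def go(pos,yawdeg,ref=None):
    """shift (mm) and turn (deg) in tool axes to a tool-down pose with tool y at yawdeg from world x"""
    s=r.sense(); w,x,y,z=s["tool_rot"]; R0=Ro.from_quat([x,y,z,w]).as_matrix()
    a=np.radians(yawdeg); Y=np.array([np.cos(a),np.sin(a),0]); Zt=np.array([0,0,-1.]); X=np.cross(Y,Zt)
    R1=np.c_[X,Y,Zt]
    print("t",s["clock"].round(2) if hasattr(s["clock"],"round") else s["clock"],"tcp",s["tool_pos"].round(4),"shift mm",(R0.T@(np.array(pos)-s["tool_pos"])*1000).round(1),"turn deg",np.degrees(Ro.from_matrix(R0.T@R1).as_rotvec()).round(2))
E
python3 - <<'E'
from h import *
f=np.load("pics/top0.npz");d=f["d"];c=r.camera_params("top");P=cloud(d,c);Z=P[...,2]
w=np.zeros((384,512),bool);w[175:225,300:343]=1
for lo,hi in((.117,.131),(.11,.17),):
    t=w&(Z>lo)&(Z<hi); print(t.sum(),cv2.minAreaRect(np.float32(P[t][:,:2]*1000)))
print([comp(i).round(4) for i in range(4)])
go((*B["A"],.231),7.5)
E
```

```text
200 ((461.02508544921875, -91.86190795898438), (41.96133804321289, 41.866085052490234), 15.077507019042969)
468 ((461.02508544921875, -91.86190795898438), (41.96133804321289, 41.866085052490234), 15.077507019042969)
[array([0.671 , 0.1209]), array([0.669 , 0.0449]), array([ 0.667 , -0.0311]), array([ 0.665 , -0.1071])]
t 0.1 tcp [0.2341 0.6058 0.2302] shift mm [-3.770e+02 -4.267e+02 -1.000e-01] turn deg [-1.000e-01  5.000e-02  6.137e+01]
```

```bash
python3 -m handwheel '[[-1,[-0.377,-0.427,0],[0,0,61.4]],[-1,[-0.377,-0.427,0],[0,0,61.4]],[-1,[-0.377,-0.427,0],[0,0,61.4]],[-1,[-0.377,-0.427,0],[0,0,61.4]],[-1,[-0.377,-0.427,0],[0,0,61.4]],[-1,[-0.377,-0.427,0],[0,0,61.4]],[-1,[-0.377,-0.427,0],[0,0,61.4]],[-1,[-0.377,-0.427,0],[0,0,61.4]],[-1,[-0.377,-0.427,0],[0,0,61.4]],[-1,[-0.377,-0.427,0],[0,0,61.4]],[-1,[-0.377,-0.427,0],[0,0,61.4]],[-1,[-0.377,-0.427,0],[0,0,61.4]]]'
python3 - <<'E'
from h import *
go((*B["A"],.091),7.5); print(r.sense()["joint_pos"].round(3))
p,d=r.snapshot("wrist");c=r.camera_params("wrist");cv2.imwrite("pics/w1.png",p)
P=cloud(d,c);Z=P[...,2]
for n,h in(("A",.157),("D",.163),("C",.151)):
    t=(abs(Z-h)<.004)&(np.hypot(P[...,0]-B[n][0],P[...,1]-B[n][1])<.03)
    print(n,t.sum(),P[t].mean(0).round(4) if t.any() else "")
E
```

```text
clock: 1.3
tool_pos: [0.4325, 0.0687, 0.2311]
tool_rot: [0.0, 0.661, 0.75, -0.0]
force: [-0.1, 0.6, 0.0]
finger_gap: 0.996
gripper_force: 0.0
t 1.3 tcp [0.4325 0.0687 0.2311] shift mm [  3.4  -0.2 140.1] turn deg [-0.01  0.05 -0.27]
[ 3.500e-02 -3.710e-01  2.100e+00 -1.000e-03  1.413e+00 -9.100e-02]
A 819 [0.4319 0.0751 0.1571]
D 494 [ 0.449  -0.0062  0.1629]
C 0
```

View pics/w1.png

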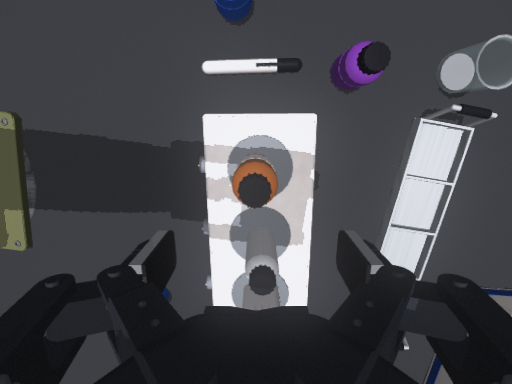

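The wrist view shows A's amber body at (255,183), D's cap at (262,278) and the open fingers straddling the row. The arm may still have been settling, so I'll measure again at rest.

```bash
cat >> h.py <<'E'
def wlook(pts,tol=.004,rad=.03):
    c=r.camera_params("wrist");p,d=r.snapshot("wrist");P=cloud(d,c);Z=P[...,2]
    for n,h,xy in pts:
        t=(abs(Z-h)<tol)&(np.hypot(P[...,0]-xy[0],P[...,1]-xy[1])<rad)
        print(n,t.sum(),P[t].mean(0).round(4) if t.any() else "")
    return p,P
E
python3 - <<'E'
from h import *
p,P=wlook([("A",.157,B["A"]),("D",.163,B["D"])])
go((*B["A"],.091),7.5)
m=(P[...,2]<.03)&(P[...,2]>.01)&(abs(P[...,0]-.668)<.06)
cv2.imwrite("pics/x.png",m*255)
E
```

```text
A 823 [0.4314 0.0759 0.1571]
D 500 [ 0.4486 -0.0052  0.1629]
t 1.4 tcp [0.4324 0.0698 0.2309] shift mm [ 2.200e+00 -1.000e-01  1.399e+02] turn deg [-0.05  0.01 -0.31][ WARN:0@0.448] global loadsave.cpp:1063 imwrite_ Unsupported depth image for selected encoder is fallbacked to CV_8U.
```

```bash
python3 -m handwheel '[[-1,[0.002,0,0.03],[0,0,0]],[-1,[0.002,0,0.06],[0,0,0]],[-1,[0.002,0,0.09],[0,0,0]],[-1,[0.002,0,0.11],[0,0,0]],[-1,[0.002,0,0.125],[0,0,0]],[-1,[0.002,0,0.135],[0,0,0]],[-1,[0.002,0,0.139],[0,0,0]],[-1,[0.002,0,0.139],[0,0,0]],[-1,[0.002,0,0.139],[0,0,0]]]'
python3 - <<'E'
from h import *
go((*B["A"],.091),7.5)
p,P=wlook([("A",.157,B["A"])]);cv2.imwrite("pics/w2.png",p)
E
```

```text
clock: 2.3
tool_pos: [0.4324, 0.0743, 0.0932]
tool_rot: [0.001, 0.659, 0.752, 0.001]
force: [0.4, -0.1, -0.8]
finger_gap: 0.999
gripper_force: 0.0
t 2.3 tcp [0.4324 0.0743 0.0932] shift mm [-2.3 -0.8  2.2] turn deg [ 0.08  0.   -0.01]
A 2082 [0.4307 0.0837 0.1566]
```

View pics/w2.png

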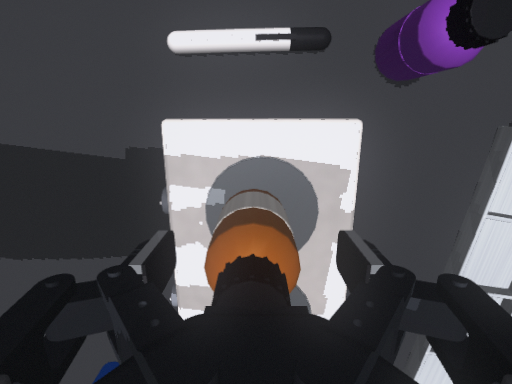

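A sits centred between the pads, at (252,260). I'll close the fingers.

```bash
python3 -m handwheel '[[1,[0,0,0.001],[0,0,0]],[1,[0,0,0.001],[0,0,0]],[1,[0,0,0.001],[0,0,0]],[1,[0,0,0.001],[0,0,0]],[1,[0,0,0.001],[0,0,0]],[1,[0,0,0.001],[0,0,0]],[1,[0,0,0.001],[0,0,0]],[1,[0,0,0.001],[0,0,0]],[1,[0,0,0.001],[0,0,0]],[1,[0,0,0.001],[0,0,0]]]'
```

```text
clock: 3.35
tool_pos: [0.4322, 0.074, 0.0919]
tool_rot: [0.0, 0.66, 0.752, 0.0]
force: [-0.8, -0.2, 6.1]
finger_gap: 0.5
gripper_force: 61.1
```

```bash
python3 -m handwheel '[[1,[0,0,-0.015],[0,0,0]],[1,[0,0,-0.035],[0,0,0]],[1,[0,0,-0.06],[0,0,0]],[1,[0,0,-0.08],[0,0,0]],[1,[0,0,-0.09],[0,0,0]],[1,[0,0,-0.09],[0,0,0]]]'
python3 - <<'E'
from h import *
go((*comp(0),.170),-1.5)
E
```

```text
clock: 3.95
tool_pos: [0.4323, 0.0741, 0.182]
tool_rot: [0.001, 0.66, 0.752, 0.001]
force: [0.1, -1.0, -1.2]
finger_gap: 0.498
gripper_force: 61.1
t 3.95 tcp [0.4323 0.0741 0.182 ] shift mm [ 15.3 242.8  12.4] turn deg [ 0.1  -0.    8.97]
```

```bash
python3 -m handwheel '[[1,[0.001,0.02,0],[0,0,1]],[1,[0.003,0.05,0],[0,0,2]],[1,[0.005,0.085,0],[0,0,3]],[1,[0.007,0.12,0],[0,0,4]],[1,[0.009,0.155,0],[0,0,5]],[1,[0.012,0.19,0.005],[0,0,7]],[1,[0.014,0.22,0.01],[0,0,8]],[1,[0.015,0.238,0.012],[0,0,9]],[1,[0.015,0.243,0.012],[0,0,9]],[1,[0.015,0.243,0.012],[0,0,9]],[1,[0.015,0.243,0.012],[0,0,9]]]'
python3 - <<'E'
from h import *
go((*comp(0),.032),-1.5)
c=r.camera_params("wrist");p,d=r.snapshot("wrist");cv2.imwrite("pics/w3.png",p);np.savez("pics/w3.npz",p=p,d=d,**c)
E
```

```text
clock: 5.05
tool_pos: [0.6697, 0.1204, 0.1683]
tool_rot: [-0.001, 0.716, 0.698, -0.001]
force: [0.7, -0.5, -0.3]
finger_gap: 0.501
gripper_force: 61.3
t 5.05 tcp [0.6697 0.1204 0.1683] shift mm [  0.6   1.6 136.3] turn deg [-0.11  0.02 -0.02]
```

View pics/w3.png

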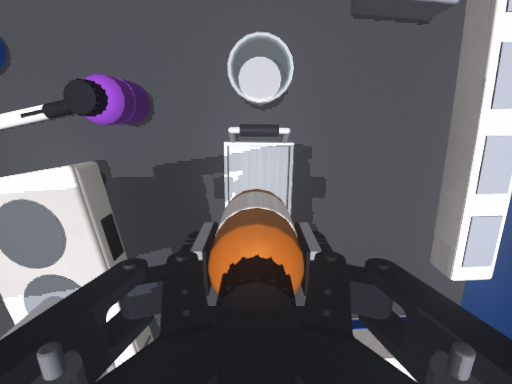

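A is held over the carrier, whose left-end wall runs from (224,143) to (293,143). I'll check that edge against the carrier fit.

```bash
python3 - <<'E'
from h import *
c=r.camera_params("wrist")
print(plane([[224,143],[293,143]],c,.018).round(4)); t=np.array([np.cos(CY),np.sin(CY)]);n=np.array([-np.sin(CY),np.cos(CY)])
print("expected",CAR+.154*n-.038*t,CAR+.154*n+.038*t)
E
```

```text
[[0.6374 0.1624 0.018 ]
 [0.7117 0.1605 0.018 ]]
expected [0.63407131 0.16184788] [0.71004492 0.15984517]
```

```bash
python3 -m handwheel '[[1,[0,0.002,0.02],[0,0,0]],[1,[0,0.002,0.045],[0,0,0]],[1,[0,0.002,0.07],[0,0,0]],[1,[0,0.002,0.095],[0,0,0]],[1,[0,0.002,0.11],[0,0,0]],[1,[0,0.002,0.12],[0,0,0]],[1,[0,0.002,0.126],[0,0,0]],[1,[0,0.002,0.130],[0,0,0]],[1,[0,0.002,0.133],[0,0,0]],[1,[0,0.002,0.135],[0,0,0]],[1,[0,0.002,0.135],[0,0,0]]]'
```

```text
clock: 6.2
tool_pos: [0.673, 0.1205, 0.0346]
tool_rot: [0.0, 0.716, 0.698, 0.0]
force: [-0.4, -0.1, -1.6]
finger_gap: 0.497
gripper_force: 61.3
```

```bash
python3 -m handwheel '[[1,[0,0,0.001],[0,0,0]],[1,[0,0,0.002],[0,0,0]],[1,[0,0,0.003],[0,0,0]],[1,[0,0,0.003],[0,0,0]],[1,[0,0,0.003],[0,0,0]]]'
```

```text
clock: 6.7
tool_pos: [0.6728, 0.1205, 0.0313]
tool_rot: [-0.0, 0.716, 0.698, -0.0]
force: [-0.1, 0.2, -1.4]
finger_gap: 0.499
gripper_force: 61.3
```

```bash
python3 -m handwheel '[[1,[0,0,0.001],[0,0,0]],[1,[0,0,0.001],[0,0,0]],[1,[0,0,0.002],[0,0,0]],[1,[0,0,0.002],[0,0,0]]]'
```

```text
clock: 7.1
tool_pos: [0.673, 0.1205, 0.0309]
tool_rot: [-0.0, 0.716, 0.698, -0.0]
force: [-4.2, -0.5, 7.4]
finger_gap: 0.499
gripper_force: 61.9
```

The force rises at TCP z 0.031, as predicted, so A is on the floor. Releasing and retreating.

```bash
python3 -m handwheel '[[-1,[0,0,-0.001],[0,0,0]],[-1,[0,0,-0.001],[0,0,0]],[-1,[0,0,-0.001],[0,0,0]],[-1,[0,0,-0.001],[0,0,0]],[-1,[0,0,-0.001],[0,0,0]],[-1,[0,0,-0.001],[0,0,0]],[-1,[0,0,-0.02],[0,0,0]],[-1,[0,0,-0.05],[0,0,0]],[-1,[0,0,-0.09],[0,0,0]],[-1,[0,0,-0.13],[0,0,0]],[-1,[0,0,-0.17],[0,0,0]],[-1,[0,0,-0.19],[0,0,0]]]'
python3 - <<'E'
from h import *
wlook([("A",.096,comp(0))],tol=.005)
go((B["D"][0],-.0085,.22),7.5)
E
```

```text
clock: 8.3
tool_pos: [0.6747, 0.1207, 0.2267]
tool_rot: [0.003, 0.716, 0.698, 0.003]
force: [1.4, 0.4, 0.9]
finger_gap: 1.0
gripper_force: 0.0
A 530 [0.6738 0.1225 0.0961]
t 8.35 tcp [0.6759 0.1208 0.2296] shift mm [-135.3 -223.3    6.5] turn deg [ 0.75 -0.03 -9.02]
```

```bash
python3 -m handwheel '[[-1,[-0.02,-0.03,0],[0,0,-2]],[-1,[-0.045,-0.07,0],[0,0,-4]],[-1,[-0.068,-0.11,0],[0,0,-5]],[-1,[-0.09,-0.15,0],[0,0,-6]],[-1,[-0.11,-0.185,0],[0,0,-8]],[-1,[-0.125,-0.21,0],[0,0,-9]],[-1,[-0.135,-0.223,0],[0,0,-9]],[-1,[-0.135,-0.223,0],[0,0,-9]],[-1,[-0.135,-0.223,0],[0,0,-9]],[-1,[-0.135,-0.223,0],[0,0,-9]]]'
python3 - <<'E'
from h import *
wlook([("D",.163,B["D"])])
go((B["D"][0],-.0085,.095),7.5)
E
```

```text
clock: 9.35
tool_pos: [0.4468, -0.0082, 0.2196]
tool_rot: [0.0, 0.659, 0.752, 0.0]
force: [0.1, 0.0, -0.1]
finger_gap: 1.001
gripper_force: 0.0
D 697 [ 0.4488 -0.0062  0.1631]
t 9.4 tcp [ 0.4469 -0.0082  0.2195] shift mm [ -0.6   2.1 124.5] turn deg [ 0.01 -0.01  0.01]
```

```bash
python3 -m handwheel '[[-1,[0,0.002,0.025],[0,0,0]],[-1,[0,0.002,0.055],[0,0,0]],[-1,[0,0.002,0.08],[0,0,0]],[-1,[0,0.002,0.1],[0,0,0]],[-1,[0,0.002,0.115],[0,0,0]],[-1,[0,0.002,0.122],[0,0,0]],[-1,[0,0.002,0.1245],[0,0,0]],[-1,[0,0.002,0.1245],[0,0,0]],[-1,[0,0.002,0.1245],[0,0,0]]]' && python3 -m handwheel '[[1,[0,0,0],[0,0,0]],[1,[0,0,0],[0,0,0]],[1,[0,0,0],[0,0,0]],[1,[0,0,0],[0,0,0]],[1,[0,0,0],[0,0,0]],[1,[0,0,0],[0,0,0]],[1,[0,0,0],[0,0,0]],[1,[0,0,0],[0,0,0]],[1,[0,0,0],[0,0,0]],[1,[0,0,0],[0,0,0]]]'
```

```text
clock: 10.3
tool_pos: [0.4491, -0.0083, 0.0958]
tool_rot: [0.001, 0.659, 0.752, 0.0]
force: [-0.8, 0.4, 0.2]
finger_gap: 1.002
gripper_force: 0.0
clock: 11.3
tool_pos: [0.4485, -0.0083, 0.0953]
tool_rot: [0.0, 0.66, 0.752, 0.0]
force: [-1.3, 0.4, 5.5]
finger_gap: 0.388
gripper_force: 59.4
```

```bash
python3 -m handwheel '[[1,[0,0,-0.015],[0,0,0]],[1,[0,0,-0.035],[0,0,0]],[1,[0,0,-0.06],[0,0,0]],[1,[0,0,-0.08],[0,0,0]],[1,[0,0,-0.09],[0,0,0]],[1,[0,0,-0.09],[0,0,0]]]'
python3 - <<'E'
from h import *
x,y=comp(1); go((x+.001,y,.170),-1.5)
E
```

```text
clock: 11.9
tool_pos: [0.4489, -0.0083, 0.1857]
tool_rot: [0.001, 0.66, 0.752, 0.001]
force: [-0.5, -0.2, -0.9]
finger_gap: 0.39
gripper_force: 59.6
t 11.9 tcp [ 0.4489 -0.0083  0.1857] shift mm [ 24.  226.1  16.2] turn deg [0.13 0.02 8.97]
```

```bash
python3 -m handwheel '[[1,[0.002,0.02,0],[0,0,1]],[1,[0.005,0.05,0],[0,0,2]],[1,[0.009,0.085,0],[0,0,3]],[1,[0.013,0.12,0],[0,0,4]],[1,[0.017,0.155,0],[0,0,6]],[1,[0.02,0.19,0.005],[0,0,7]],[1,[0.023,0.215,0.01],[0,0,8]],[1,[0.024,0.224,0.016],[0,0,9]],[1,[0.024,0.226,0.016],[0,0,9]],[1,[0.024,0.226,0.016],[0,0,9]],[1,[0.024,0.226,0.016],[0,0,9]]]'
python3 - <<'E'
from h import *
x,y=comp(1); go((x+.001,y,.038),-1.5)
E
```

```text
clock: 13.0
tool_pos: [0.6682, 0.0446, 0.1687]
tool_rot: [-0.0, 0.717, 0.698, -0.0]
force: [0.4, -0.0, -1.1]
finger_gap: 0.386
gripper_force: 59.8
t 13.0 tcp [0.6682 0.0446 0.1687] shift mm [  0.3   1.8 130.7] turn deg [-0.04  0.01 -0.04]
```

```bash
python3 -m handwheel '[[1,[0,0.001,0.02],[0,0,0]],[1,[0,0.001,0.045],[0,0,0]],[1,[0,0.001,0.07],[0,0,0]],[1,[0,0.001,0.095],[0,0,0]],[1,[0,0.001,0.11],[0,0,0]],[1,[0,0.001,0.12],[0,0,0]],[1,[0,0.001,0.126],[0,0,0]],[1,[0,0.001,0.129],[0,0,0]],[1,[0,0.001,0.131],[0,0,0]],[1,[0,0.001,0.133],[0,0,0]],[1,[0,0.001,0.133],[0,0,0]],[1,[0,0.001,0.133],[0,0,0]]]'
```

```text
clock: 14.2
tool_pos: [0.6705, 0.0449, 0.0363]
tool_rot: [0.0, 0.716, 0.698, 0.0]
force: [0.2, 0.1, -1.0]
finger_gap: 0.386
gripper_force: 59.8
```

```bash
python3 -m handwheel '[[1,[0,0,0.001],[0,0,0]],[1,[0,0,0.002],[0,0,0]],[1,[0,0,0.003],[0,0,0]],[1,[0,0,0.003],[0,0,0]],[1,[0,0,0.003],[0,0,0]]]'
```

```text
clock: 14.7
tool_pos: [0.6705, 0.0449, 0.0344]
tool_rot: [0.0, 0.716, 0.698, 0.0]
force: [-3.9, 0.4, 5.8]
finger_gap: 0.385
gripper_force: 60.2
```

```bash
python3 -m handwheel '[[-1,[0,0,-0.001],[0,0,0]],[-1,[0,0,-0.001],[0,0,0]],[-1,[0,0,-0.001],[0,0,0]],[-1,[0,0,-0.001],[0,0,0]],[-1,[0,0,-0.001],[0,0,0]],[-1,[0,0,-0.001],[0,0,0]],[-1,[0,0,-0.02],[0,0,0]],[-1,[0,0,-0.05],[0,0,0]],[-1,[0,0,-0.09],[0,0,0]],[-1,[0,0,-0.13],[0,0,0]],[-1,[0,0,-0.17],[0,0,0]],[-1,[0,0,-0.19],[0,0,0]]]'
python3 - <<'E'
from h import *
wlook([("A",.096,comp(0)),("D",.102,comp(1))],tol=.005)
go((B["C"][0],-.0905,.22),15.1)
E
```

```text
clock: 15.9
tool_pos: [0.6721, 0.0449, 0.2302]
tool_rot: [0.003, 0.716, 0.698, 0.003]
force: [0.1, -0.5, 0.2]
finger_gap: 1.001
gripper_force: 0.0
A 620 [0.6737 0.1222 0.0961]
D 404 [0.6709 0.0469 0.102 ]
t 15.95 tcp [0.6733 0.0449 0.2331] shift mm [-141.  -208.5   10.3] turn deg [  0.74   0.1  -16.62]
```

```bash
python3 -m handwheel '[[-1,[-0.02,-0.03,0],[0,0,-3]],[-1,[-0.045,-0.065,0],[0,0,-6]],[-1,[-0.07,-0.1,0],[0,0,-9]],[-1,[-0.093,-0.137,0],[0,0,-12]],[-1,[-0.115,-0.17,0],[0,0,-14]],[-1,[-0.13,-0.194,0],[0,0,-16]],[-1,[-0.14,-0.206,0],[0,0,-16.6]],[-1,[-0.141,-0.206,0],[0,0,-16.6]],[-1,[-0.141,-0.206,0],[0,0,-16.6]],[-1,[-0.141,-0.206,0],[0,0,-16.6]],[-1,[-0.141,-0.206,0],[0,0,-16.6]]]'
python3 - <<'E'
from h import *
p,P=wlook([("C",.151,B["C"])])
Z=P[...,2];t=(abs(Z-.126)<.003)&(np.hypot(P[...,0]-.461,P[...,1]+.091)<.045)
print(t.sum(),cv2.minAreaRect(np.float32(P[t][:,:2]*1000)))
go((B["C"][0],-.0905,.090),15.1)
E
```

```text
clock: 17.05
tool_pos: [0.4611, -0.0901, 0.2228]
tool_rot: [-0.0, 0.608, 0.794, 0.0]
force: [0.3, 1.1, 0.1]
finger_gap: 0.999
gripper_force: 0.0
C 1063 [ 0.4604 -0.0885  0.1512]
394 ((460.3804931640625, -88.87184143066406), (42.048038482666016, 41.2671012878418), 14.62425422668457)
t 17.1 tcp [ 0.461  -0.0901  0.2227] shift mm [-4.000e-01  1.000e-01  1.327e+02] turn deg [-0.02 -0.02  0.02]
```

```bash
python3 -m handwheel '[[-1,[0,0,0.025],[0,0,0]],[-1,[0,0,0.055],[0,0,0]],[-1,[0,0,0.08],[0,0,0]],[-1,[0,0,0.105],[0,0,0]],[-1,[0,0,0.122],[0,0,0]],[-1,[0,0,0.131],[0,0,0]],[-1,[0,0,0.134],[0,0,0]],[-1,[0,0,0.134],[0,0,0]],[-1,[0,0,0.134],[0,0,0]]]' && python3 -m handwheel '[[1,[0,0,0],[0,0,0]],[1,[0,0,0],[0,0,0]],[1,[0,0,0],[0,0,0]],[1,[0,0,0],[0,0,0]],[1,[0,0,0],[0,0,0]],[1,[0,0,0],[0,0,0]],[1,[0,0,0],[0,0,0]],[1,[0,0,0],[0,0,0]],[1,[0,0,0],[0,0,0]],[1,[0,0,0],[0,0,0]]]'
```

```text
clock: 18.0
tool_pos: [0.4614, -0.0908, 0.09]
tool_rot: [0.001, 0.608, 0.794, 0.0]
force: [-0.1, -0.8, 0.8]
finger_gap: 1.003
gripper_force: 0.0
clock: 19.0
tool_pos: [0.461, -0.0908, 0.0895]
tool_rot: [0.001, 0.608, 0.794, 0.0]
force: [-0.4, 0.1, 5.8]
finger_gap: 0.482
gripper_force: 61.4
```

```bash
python3 -m handwheel '[[1,[0,0,-0.015],[0,0,0]],[1,[0,0,-0.035],[0,0,0]],[1,[0,0,-0.06],[0,0,0]],[1,[0,0,-0.08],[0,0,0]],[1,[0,0,-0.09],[0,0,0]],[1,[0,0,-0.09],[0,0,0]]]'
python3 - <<'E'
from h import *
x,y=comp(2); go((x+.001,y,.170),-1.5)
E
```

```text
clock: 19.6
tool_pos: [0.461, -0.0907, 0.1796]
tool_rot: [0.001, 0.608, 0.794, 0.0]
force: [1.2, 0.2, -1.6]
finger_gap: 0.479
gripper_force: 61.2
t 19.6 tcp [ 0.461  -0.0907  0.1796] shift mm [  3.8 215.4   9.9] turn deg [ 0.09  0.04 16.57]
```

```bash
python3 -m handwheel '[[1,[0,0.02,0],[0,0,2]],[1,[0.001,0.05,0],[0,0,4]],[1,[0.002,0.085,0],[0,0,7]],[1,[0.002,0.12,0],[0,0,10]],[1,[0.003,0.155,0],[0,0,12]],[1,[0.004,0.185,0.004],[0,0,14]],[1,[0.004,0.207,0.008],[0,0,16]],[1,[0.004,0.214,0.01],[0,0,16.6]],[1,[0.004,0.216,0.01],[0,0,16.6]],[1,[0.004,0.216,0.01],[0,0,16.6]],[1,[0.004,0.216,0.01],[0,0,16.6]]]'
python3 - <<'E'
from h import *
x,y=comp(2); go((x+.001,y,.0285),-1.5)
E
```

```text
clock: 20.7
tool_pos: [0.6672, -0.0309, 0.1687]
tool_rot: [-0.0, 0.717, 0.698, -0.0]
force: [0.5, 0.2, -1.3]
finger_gap: 0.487
gripper_force: 61.2
t 20.7 tcp [ 0.6672 -0.0309  0.1687] shift mm [ -0.2   0.9 140.2] turn deg [-0.04  0.   -0.04]
```

```bash
python3 -m handwheel '[[1,[0,0,0.02],[0,0,0]],[1,[0,0,0.045],[0,0,0]],[1,[0,0,0.07],[0,0,0]],[1,[0,0,0.095],[0,0,0]],[1,[0,0,0.115],[0,0,0]],[1,[0,0,0.127],[0,0,0]],[1,[0,0,0.133],[0,0,0]],[1,[0,0,0.136],[0,0,0]],[1,[0,0,0.138],[0,0,0]],[1,[0,0,0.139],[0,0,0]],[1,[0,0,0.139],[0,0,0]],[1,[0,0,0.139],[0,0,0]]]'
```

```text
clock: 21.9
tool_pos: [0.6685, -0.0306, 0.0305]
tool_rot: [0.0, 0.716, 0.698, 0.0]
force: [-0.8, -0.6, -0.9]
finger_gap: 0.483
gripper_force: 61.2
```

```bash
python3 -m handwheel '[[1,[0,0,0.001],[0,0,0]],[1,[0,0,0.002],[0,0,0]],[1,[0,0,0.003],[0,0,0]],[1,[0,0,0.003],[0,0,0]],[1,[0,0,0.003],[0,0,0]]]'
```

```text
clock: 22.4
tool_pos: [0.6684, -0.0305, 0.0285]
tool_rot: [0.0, 0.716, 0.698, 0.0]
force: [-4.2, 0.5, 6.0]
finger_gap: 0.484
gripper_force: 62.2
```

```bash
python3 -m handwheel '[[-1,[0,0,-0.001],[0,0,0]],[-1,[0,0,-0.001],[0,0,0]],[-1,[0,0,-0.001],[0,0,0]],[-1,[0,0,-0.001],[0,0,0]],[-1,[0,0,-0.001],[0,0,0]],[-1,[0,0,-0.001],[0,0,0]],[-1,[0,0,-0.02],[0,0,0]],[-1,[0,0,-0.05],[0,0,0]],[-1,[0,0,-0.09],[0,0,0]],[-1,[0,0,-0.13],[0,0,0]],[-1,[0,0,-0.17],[0,0,0]],[-1,[0,0,-0.19],[0,0,0]]]'
python3 - <<'E'
from h import *
wlook([("A",.096,comp(0)),("D",.102,comp(1)),("C",.090,comp(2))],tol=.005)
go((B["B"][0],-.1715,.22),7.5)
E
```

```text
clock: 23.6
tool_pos: [0.67, -0.0308, 0.2241]
tool_rot: [0.003, 0.716, 0.698, 0.003]
force: [0.1, -0.4, -0.3]
finger_gap: 0.999
gripper_force: 0.0
A 813 [0.6739 0.1213 0.096 ]
D 499 [0.6709 0.0465 0.1021]
C 676 [ 0.6692 -0.0282  0.0902]
t 23.65 tcp [ 0.6712 -0.0309  0.227 ] shift mm [-146.  -200.4    4.6] turn deg [ 0.73  0.13 -9.03]
```

```bash
python3 -m handwheel '[[-1,[-0.02,-0.03,0],[0,0,-2]],[-1,[-0.045,-0.065,0],[0,0,-3]],[-1,[-0.07,-0.1,0],[0,0,-5]],[-1,[-0.095,-0.135,0],[0,0,-6]],[-1,[-0.12,-0.166,0],[0,0,-7]],[-1,[-0.136,-0.188,0],[0,0,-8]],[-1,[-0.145,-0.198,0],[0,0,-9]],[-1,[-0.146,-0.198,0],[0,0,-9]],[-1,[-0.146,-0.198,0],[0,0,-9]],[-1,[-0.146,-0.198,0],[0,0,-9]],[-1,[-0.146,-0.198,0],[0,0,-9]]]'
python3 - <<'E'
from h import *
wlook([("B",.143,B["B"])])
go((B["B"][0],-.1715,.088),7.5)
E
```

```text
clock: 24.75
tool_pos: [0.4668, -0.1707, 0.2168]
tool_rot: [-0.0, 0.659, 0.752, 0.0]
force: [0.9, 0.2, -0.4]
finger_gap: 1.002
gripper_force: 0.0
B 2345 [ 0.4667 -0.1697  0.1433]
t 24.8 tcp [ 0.4667 -0.1707  0.2167] shift mm [ -0.9   0.2 128.7] turn deg [-0.01 -0.01  0.03]
```

```bash
python3 -m handwheel '[[-1,[0,0,0.025],[0,0,0]],[-1,[0,0,0.055],[0,0,0]],[-1,[0,0,0.08],[0,0,0]],[-1,[0,0,0.103],[0,0,0]],[-1,[0,0,0.119],[0,0,0]],[-1,[0,0,0.127],[0,0,0]],[-1,[0,0,0.13],[0,0,0]],[-1,[0,0,0.13],[0,0,0]],[-1,[0,0,0.13],[0,0,0]]]' && python3 -m handwheel '[[1,[0,0,0],[0,0,0]],[1,[0,0,0],[0,0,0]],[1,[0,0,0],[0,0,0]],[1,[0,0,0],[0,0,0]],[1,[0,0,0],[0,0,0]],[1,[0,0,0],[0,0,0]],[1,[0,0,0],[0,0,0]],[1,[0,0,0],[0,0,0]],[1,[0,0,0],[0,0,0]],[1,[0,0,0],[0,0,0]]]'
```

```text
clock: 25.7
tool_pos: [0.467, -0.1715, 0.0879]
tool_rot: [0.001, 0.659, 0.752, 0.0]
force: [0.2, 0.0, 0.4]
finger_gap: 1.002
gripper_force: 0.0
clock: 26.7
tool_pos: [0.4663, -0.1715, 0.0876]
tool_rot: [0.0, 0.66, 0.752, -0.0]
force: [-1.8, -0.1, 6.1]
finger_gap: 0.525
gripper_force: 56.4
```

Gripped, with an opening of about 45 mm. Contact in the carrier should come at TCP z ≈ 0.0266.

```bash
python3 -m handwheel '[[1,[0,0,-0.015],[0,0,0]],[1,[0,0,-0.035],[0,0,0]],[1,[0,0,-0.06],[0,0,0]],[1,[0,0,-0.08],[0,0,0]],[1,[0,0,-0.09],[0,0,0]],[1,[0,0,-0.09],[0,0,0]]]'
python3 - <<'E'
from h import *
x,y=comp(3); go((x+.001,y,.170),-1.5)
E
```

```text
clock: 27.3
tool_pos: [0.4672, -0.1716, 0.1788]
tool_rot: [0.002, 0.66, 0.752, 0.001]
force: [0.5, 0.4, -1.0]
finger_gap: 0.527
gripper_force: 56.5
t 27.3 tcp [ 0.4672 -0.1716  0.1788] shift mm [ 38.2 205.4   9.4] turn deg [0.2  0.1  8.97]
```

```bash
python3 -m handwheel '[[1,[0.003,0.02,0],[0,0,1]],[1,[0.009,0.05,0],[0,0,2]],[1,[0.015,0.085,0],[0,0,3]],[1,[0.022,0.12,0],[0,0,5]],[1,[0.028,0.15,0],[0,0,6]],[1,[0.033,0.178,0.004],[0,0,7]],[1,[0.036,0.197,0.008],[0,0,8]],[1,[0.038,0.204,0.009],[0,0,9]],[1,[0.038,0.206,0.009],[0,0,9]],[1,[0.038,0.206,0.009],[0,0,9]],[1,[0.038,0.206,0.009],[0,0,9]]]'
python3 - <<'E'
from h import *
x,y=comp(3); go((x+.001,y,.0266),-1.5)
E
```

```text
clock: 28.4
tool_pos: [0.6648, -0.1071, 0.1679]
tool_rot: [-0.0, 0.717, 0.697, -0.0]
force: [0.6, -0.0, -1.4]
finger_gap: 0.53
gripper_force: 56.5
t 28.4 tcp [ 0.6648 -0.1071  0.1679] shift mm [1.000e-01 1.200e+00 1.413e+02] turn deg [-0.02  0.   -0.06]
```

```bash
python3 -m handwheel '[[1,[0,0,0.02],[0,0,0]],[1,[0,0,0.045],[0,0,0]],[1,[0,0,0.07],[0,0,0]],[1,[0,0,0.095],[0,0,0]],[1,[0,0,0.116],[0,0,0]],[1,[0,0,0.128],[0,0,0]],[1,[0,0,0.134],[0,0,0]],[1,[0,0,0.137],[0,0,0]],[1,[0,0,0.139],[0,0,0]],[1,[0,0,0.14],[0,0,0]],[1,[0,0,0.14],[0,0,0]],[1,[0,0,0.14],[0,0,0]]]'
```

```text
clock: 29.6
tool_pos: [0.666, -0.1068, 0.0285]
tool_rot: [0.0, 0.716, 0.698, 0.0]
force: [-0.1, 1.3, -1.0]
finger_gap: 0.531
gripper_force: 56.5
```

```bash
python3 -m handwheel '[[1,[0,0,0.001],[0,0,0]],[1,[0,0,0.002],[0,0,0]],[1,[0,0,0.003],[0,0,0]],[1,[0,0,0.003],[0,0,0]],[1,[0,0,0.003],[0,0,0]]]'
```

```text
clock: 30.1
tool_pos: [0.6658, -0.1068, 0.0266]
tool_rot: [0.0, 0.716, 0.698, 0.0]
force: [-3.6, 1.1, 7.8]
finger_gap: 0.526
gripper_force: 57.3
```

```bash
python3 -m handwheel '[[-1,[0,0,-0.001],[0,0,0]],[-1,[0,0,-0.001],[0,0,0]],[-1,[0,0,-0.001],[0,0,0]],[-1,[0,0,-0.001],[0,0,0]],[-1,[0,0,-0.001],[0,0,0]],[-1,[0,0,-0.001],[0,0,0]],[-1,[0,0,-0.02],[0,0,0]],[-1,[0,0,-0.05],[0,0,0]],[-1,[0,0,-0.09],[0,0,0]],[-1,[0,0,-0.13],[0,0,0]],[-1,[0,0,-0.17],[0,0,0]],[-1,[0,0,-0.19],[0,0,0]]]' && python3 -m handwheel '[[-1,[0,-0.04,0],[0,0,0]],[-1,[0,-0.09,0],[0,0,0]],[-1,[0,-0.13,0],[0,0,0]],[-1,[0,-0.15,0],[0,0,0]],[-1,[0,-0.15,0],[0,0,0]],[-1,[0,-0.15,0],[0,0,0]],[-1,[0,-0.15,0],[0,0,0]]]'
python3 - <<'E'
from h import *
c=r.camera_params("top");p,d=r.snapshot("top");P=cloud(d,c);Z=P[...,2]
for n,i,h in(("A",0,.096),("D",1,.102),("C",2,.090),("B",3,.082)):
    k=comp(i);t=(abs(Z-h)<.005)&(np.hypot(P[...,0]-k[0],P[...,1]-k[1])<.035)
    print(n,t.sum(),P[t].mean(0).round(4) if t.any() else "",k.round(4))
q,_=r.snapshot("side")
cv2.imwrite("pics/end.png",np.hstack([cv2.resize(p[60:260,150:410],(400,308)),cv2.resize(q[120:290,110:340],(400,308))]))
E
```

```text
clock: 31.3
tool_pos: [0.6674, -0.1072, 0.2222]
tool_rot: [0.004, 0.716, 0.698, 0.002]
force: [0.1, -0.8, 0.9]
finger_gap: 0.999
gripper_force: 0.0
clock: 32.0
tool_pos: [0.5166, -0.1029, 0.2158]
tool_rot: [0.001, 0.716, 0.698, 0.0]
force: [-0.6, -0.4, 0.4]
finger_gap: 0.996
gripper_force: 0.0
A 141 [0.6734 0.1188 0.0954] [0.671  0.1209]
D 107 [0.6707 0.0434 0.1009] [0.669  0.0449]
C 180 [ 0.6687 -0.0314  0.0893] [ 0.667  -0.0311]
B 395 [ 0.6661 -0.1081  0.081 ] [ 0.665  -0.1071]
```

View pics/end.png

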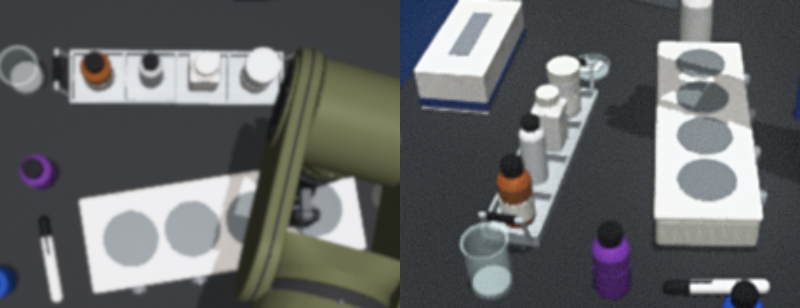

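All four bottles stand upright in the carrier in the order A, D, C, B, within 3 mm of the compartment centres, at the right heights. The gripper is clear, so I'm handing in.

```bash
python3 -c "
from cell import r
print(r.close_job())"
```

```text
the job is handed in; nothing more can be done
None
```

All four bottles (A, D, C, B from the left) stand upright in their matching carrier compartments, within about 3 mm of centre by the last camera check, and the job was handed in after about 32 s; the hand-in call gave no verdict.

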